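Fit the hand lever to the bench snap press

TASK

Set up the bench press for work: take its hand lever out of the wooden tool block, slide it down into the leaning socket on top of the press until it is fully home with its collar on the socket's mouth, then swing the clamp lever beside the socket all the way down to lock it. Leave the other tools standing in the block.

Things in the scene. Friction and masses are not known exactly. Their poses are not given: they have to be found in the camera images.
- press_lever: Hand lever: straight round rod 170 mm long, 0.26 kg +-30 %, loose. Origin: centre of its foot (the end that goes in); z along the rod to the grip end. Steel bar 16 mm dia (foot chamfered), 0-60 mm from foot; collar 26 mm dia, 60-68; bar, 68-85; straight black grip 28 mm dia, 85-170. Starts upright in a hole of the block, collar on the block's top, grip end 185 mm above bench (tallest one).
- tool_block: Fixed light wooden block 75 x 230 x 75 mm high, origin at the centre of its underside. Four upright holes of 20 mm diameter, 62 mm deep, in one row along its y axis, at y = -82.5, -27.5, 27.5 and 82.5 mm. One tool stands in each hole, in any order.
- punch: Bystander in the block: slim all-steel drive punch, 125 mm long, head 17 mm across, top 140 mm above the bench. Origin at the centre of its foot, z up.
- awl: Bystander in the block: awl with a dark pear-shaped wooden handle up to 36 mm across, 131 mm long, top 146 mm above the bench. Origin at the centre of its foot, z up.
- setter: Bystander in the block: stout dark steel rivet setter with a mushroom head 32 mm across, 106 mm long, top 121 mm above the bench. Origin at the centre of its foot, z up.
- press: Bench press: green cast C-frame on a base 200 x 100 mm, bolted down; its throat opens to its -x, roughly towards the robot. Origin at the centre of its underside, z up. Frame top 140 mm; the lever head with the socket stands on it between two ears (169 mm high). In this job only the clamp lever moves.
- lever_socket: Socket on top of the press, fixed: square sleeve 38 x 38 x 64 mm long, dark green with a bare steel end face, leaning 0.52 rad from vertical to the press's -x. Origin: centre of the bore's mouth, 214 mm above the bench; z out of the bore on its axis; y = press's y. Round bore 18 mm dia, 62 mm deep, 2 mm chamfer. Lever home: collar on the mouth, foot 60 mm inside. Nothing stands above it.
- clamp_lever (a joint): Clamp lever: black arm 12 mm thick behind and to the +y side of the socket, turning about the press's y axis. 0 rad: up, loose, arm towards the press's +x, 0.87 rad above level. Grows swinging down; stop at 1.05 rad = locked, arm 0.18 rad below level. Starts at 0 to 0.3. Stiff, stays where left; about 3 to 6 N down on the ball from above moves it.
- clamp_tip (a point): Centre of the 20 mm ball at the end of the clamp lever, 50 mm to the +y side of the bore's axis.
- clamp_pivot (a point): Point on the clamp lever's turning axis, in the plane in which the ball swings, 65 mm from the ball's centre.
Things that resemble listed ones, but are neither listed nor needed, are in the scene too. Leave any blue or purple look-alike of the press_lever alone.

How it is judged:
By the outcome, as a careful person would: the job done as asked, in the order asked, and still so for the second after the job is handed in, with the robot touching nothing.
It also fails if it takes over 62 s, if anything falls off the work surface, if the arm or the gripper's body presses on something with over 40 N, if the wrist force passes 120 N, or if a joint passes its speed limit or range.

ROBOT

A 7-joint arm with a two-finger parallel gripper is mounted at the origin on the work surface. World frame = base frame: x ahead of the robot, y to its left, z up, the work surface at z = 0. Lengths are in m, angles in degrees, forces in N, time in s.
With the tool pointing down it reaches from about 0.35 to 0.9 m from the base axis. Payload 19.9 kg.
Tool frame: the origin (TCP) lies on the mounting face of the last link; the fingertips stand 199 mm ahead of it and the grasp point (between the pads) lies 180 mm ahead of it; z points along the fingers, y is the line along which they close (so a half turn about z gives the same grasp; the last joint's range is limited). The gripper opens to 94 mm and grips with 3 to 60 N. Pads are 16 mm wide; open, the fingers measure 119 mm over their backs; the gripper's body (75 mm by 177 mm) begins 78 mm behind the grasp point.
Start: joints at [62.939, 23.915, -0.59, 92.452, 0.269, 63.638, -3.037], TCP at [0.261, -0.568, 0.405] pointing down, gripper open.
Joint ranges: [-161.28, 161.28], [-22.2, 115.67], [-73.04, 71.86], [3.21, 147.25], [-68.34, 248.33], [10.77, 114.83], [-161.83, 161.83]. Speed limits (degrees/s): [108.29, 108.29, 136.94, 136.94, 172.46, 172.46, 172.46].

INTERFACE

Orientations are given as [roll, pitch, yaw] about the fixed x, y, z axes, in that order (R = Rz(yaw) Ry(pitch) Rx(roll)).
In Python, from bench import manip, imaging gives the robot as it stands.
- The arm moves only by the shell command python3 -m handwheel 'ROWS' [FORCE]. ROWS is JSON, a list that holds one entry, the list of rows, each a list of 7 numbers: the turn, a rotation vector about the world's x, y, z in degrees, then the shift along the world's x, y, z in cm, then the closure, from 0 (fully open) to 1 (shut). A call has 1 to 10 rows; each row is the pose to reach, as a shift and turn from the pose commanded when the call began; what a row does not reach only later rows make up. A row lasts 1/10 s, in which the tool goes at most 50 mm and 8.59 degrees, less where a joint would pass 70% of its speed; a pose out of reach is approached as far as the arm can. A call with a gripper value outside its range is refused whole. The fingers move at their own pace and stop on an object; FORCE is the grip in N (left out, the last holds). Time passes only in rows, so rows that repeat a pose let the fingers close. It gives the time, the measured TCP pose, the force, the opening and the grip force at its end, in the units of the state.
- manip.get_state(): the state, without advancing time (a new reading comes with each control period).
- imaging.snapshot(name): name is "scene" or "side" or "wrist"; returns a dict with "color" (400x640x3 uint8, blue, green, red), "K" (3x3 intrinsics, pixels), "k1" (the pictures are not rectified: a ray, as slopes to the right and down, at radius r is drawn at 1 + k1 r^2 times it, then the intrinsics apply), "rvec" (rotation vector, rad) and "tvec" (3), from world to camera coordinates, as OpenCV has them; the wrist camera has in their place "tool_from_camera" (4x4, takes a point from camera to tool coordinates, whose origin is the TCP and whose axes are the flange's). Camera axes: x right, y down, z forward; pixel columns grow to the right and rows downward; lengths in m; the calibration is good to about 2 mm. A picture is of the moment at which its call begins: read the wrist's pose just before it. There is no depth.
- manip.hand_in(): hands the job in; it is judged then, once.
The state is a dict: "clock": time; "qpos": joint angles; "dq": joint speeds; "tau": joint torques, N m; "eef_pos": TCP position; "tcp_rot": TCP orientation; "force": force on the tool from outside, world axes, zero at the start; "torque": the same for the moment, N m; "finger_gap": finger opening in m; "gripper_force": force on a finger pad.
Only numpy, scipy, OpenCV 4.12 (cv2) and the standard library are available. Lean on these libraries where they do the work, as an engineer would, in place of code of your own. Each camera call takes 0.05 s, during which the arm holds its last target. There are 200 camera calls.

## Working session

There is one attempt and no reset: what is moved stays moved. The work goes in short steps, Python scripts to look and compute and a shell command to move; the robot and the scene stay as the last step left them, time stands still between calls to the robot, and variables do not carry over. Pictures are saved under pics/ and viewed, at most 10 in all, crops included, and the job is handed in when it is done.

```bash
mkdir -p pics && ls && python3 - <<'E'
from bench import manip, imaging
import cv2,numpy as np
print(manip.get_state())
for n in ["scene","side"]:
    s=imaging.snapshot(n); cv2.imwrite(f"pics/{n}0.png",s["color"]); np.savez(f"pics/{n}0.npz",**s)
    R=cv2.Rodrigues(np.array(s["rvec"],float))[0]; print(n,-R.T@np.array(s["tvec"]).ravel(),R[2],s["K"],s["k1"])
E
```

```text
pics
{'clock': 0.0, 'qpos': array([62.93598489, 23.94664926, -0.59256119, 92.48547536,  0.26757725,
       63.63897265, -3.03690995]), 'dq': array([-0.02956175, -0.0541734 , -0.06160249, -0.063244  ,  0.10836469,
       -0.05027586,  0.02839166]), 'tau': array([-1.52919769e-03, -8.51262045e+01,  6.37850258e-01, -4.25991404e+01,
       -4.88625246e-02,  1.85613509e-02,  1.79599697e-04]), 'eef_pos': array([ 0.26099793, -0.56773977,  0.40404045]), 'tcp_rot': array([-1.79930340e+02,  2.79388022e-03,  2.46877699e+01]), 'force': array([-0.49903948, -0.42212029,  0.15227702]), 'torque': array([ 0.00313686,  0.00211977, -0.00594922]), 'gripper_force': 0.0, 'finger_gap': 0.09392740512381376}
scene [ 1.26645571 -0.10059283  0.71938805] [-0.81790677 -0.00484083 -0.57533041] [[440.26626028   0.         316.96372071]
 [  0.         440.26626028 195.71866712]
 [  0.           0.           1.        ]] 0.003182383101696794
side [ 0.42493819 -0.94502996  1.17347924] [ 0.05510786  0.65053567 -0.75747374] [[491.65323556   0.         324.19507072]
 [  0.         491.65323556 197.82979003]
 [  0.           0.           1.        ]] -0.07089853416510071
```

View pics/scene0.png

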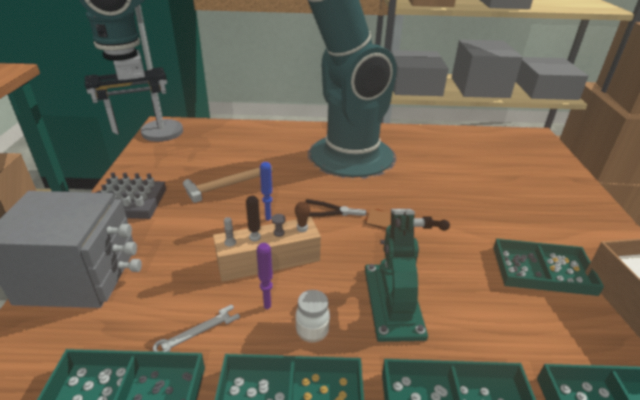

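View pics/side0.png

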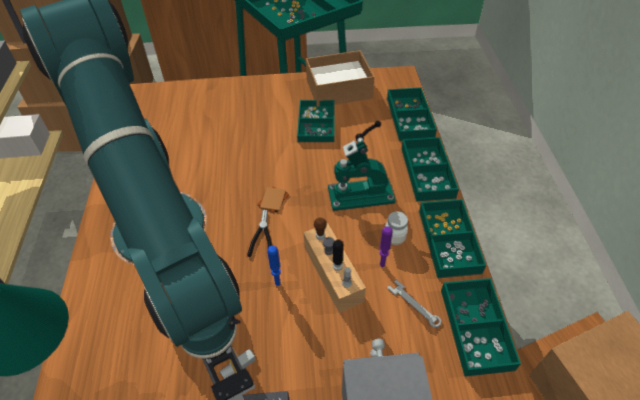

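The black-gripped rod in the block (scene 253,213; side 338,250) fits the press lever. Look-alikes are the blue one (266,180 / 274,262), the purple one (264,265 / 385,242), and the awl (302,212 / 320,226). I'll check the choice in one close crop.

```bash
python3 - <<'E'
import cv2,numpy as np
a=cv2.imread("pics/scene0.png")[180:340,200:460]; b=cv2.imread("pics/side0.png")[110:310,250:410]
a=cv2.resize(a,None,fx=1.75,fy=1.75,interpolation=cv2.INTER_CUBIC)
a=cv2.resize(cv2.imread("pics/scene0.png")[190:290,205:325],(400,333),interpolation=cv2.INTER_CUBIC)
c=cv2.resize(cv2.imread("pics/scene0.png")[195:275,360:456],(400,267),interpolation=cv2.INTER_CUBIC)
b1=cv2.resize(cv2.imread("pics/side0.png")[215:305,290:380],(400,333)) 
b2=cv2.resize(cv2.imread("pics/side0.png")[112:215,320:400],None,fx=2.59,fy=2.59,interpolation=cv2.INTER_CUBIC)
o=np.zeros((600,800,3),np.uint8); o[:333,:400]=a; o[333:,:400]=c; o[:333,400:]=b1; o[333:600,400:400+b2.shape[1]]=b2[:267]
cv2.imwrite("pics/crop1.png",o)
E
```

```text
(no output)
```

View pics/crop1.png

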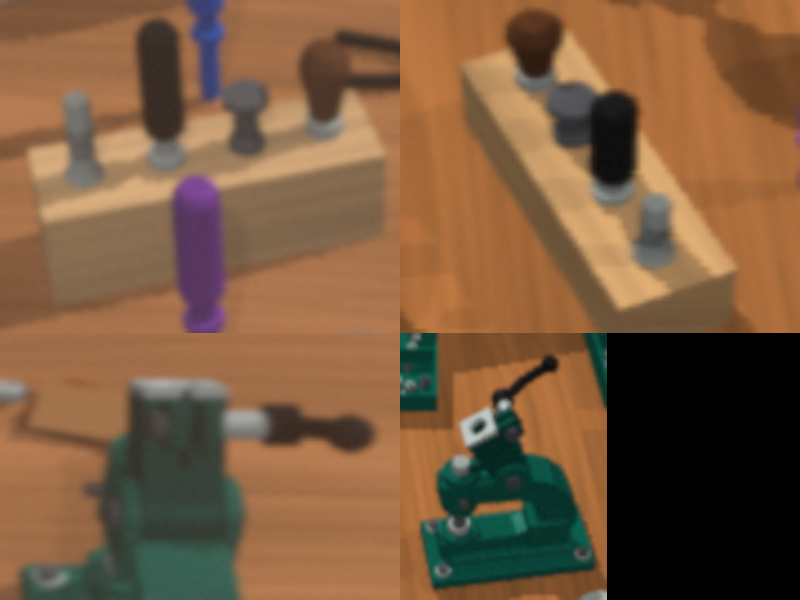

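The top crops confirm it: a black straight grip with steel collar in the second hole from the -y end, tallest of the four (scene ~253,197; side ~339,243). The socket mouth is the white square at side (350,148), and the clamp ball is at side (378,124) / scene (444,225).

```bash
cat > h.py <<'E'
import numpy as np, cv2
from scipy.spatial.transform import Rotation as Rn
def cam(n):
    s=dict(np.load(f"pics/{n}.npz")); return s
def pose(s):
    if "T" in s: return s["T"][:3,:3],s["T"][:3,3]
    R=cv2.Rodrigues(np.asarray(s["rvec"],float).reshape(3))[0]; return R.T,-R.T@np.asarray(s["tvec"]).ravel()
def ray(s,p):
    u=cv2.undistortPoints(np.array([[p]],float),s["K"],np.array([float(s["k1"]),0,0,0]))[0,0]
    R,c=pose(s); d=R@np.array([u[0],u[1],1]); return c,d/np.linalg.norm(d)
def onz(s,p,z):
    c,d=ray(s,p); return c+d*(z-c[2])/d[2]
def tri(rs):
    A=sum(np.eye(3)-np.outer(d,d) for c,d in rs); b=sum((np.eye(3)-np.outer(d,d))@c for c,d in rs)
    x=np.linalg.solve(A,b); return x,[np.linalg.norm(np.cross(x-c,d)) for c,d in rs]
def proj(s,X):
    R,c=pose(s); r,_=cv2.Rodrigues(R.T); return cv2.projectPoints(np.atleast_2d(X).astype(float),r,-R.T@c,s["K"],np.array([float(s["k1"]),0,0,0]))[0][:,0]
def wrist(name):
    from bench import manip,imaging
    st=manip.get_state(); s=imaging.snapshot("wrist")
    T=np.eye(4); T[:3,:3]=Rn.from_euler("xyz",st["tcp_rot"],degrees=True).as_matrix(); T[:3,3]=st["eef_pos"]
    s["T"]=T@s["tool_from_camera"]; cv2.imwrite(f"pics/{name}.png",s["color"]); np.savez(f"pics/{name}.npz",**s); return s
E
python3 - <<'E'
from h import *
np.set_printoptions(precision=4,suppress=True)
A=cam("scene0");B=cam("side0")
print("cornersS",[onz(B,p,.075) for p in [(303.95,232.6),(365.4,287.4),(340,298.8),(327.6,224.5)]])
print("cornersA",[onz(A,p,.075) for p in [(213.4,235),(320.5,235),(218.5,255.4)]])
print("grip top",onz(B,(338.8,243.4),.185),"collar A",onz(A,(254.8,236.5),.079),"collar B",onz(B,(290+215/4.444,215+187/3.7),.079))
print("mouth",onz(B,(350.5,148.3),.214))
print("base",[onz(B,p,0.0) for p in [(334.3,210.1),(394.9,202.7)]],onz(B,(328.1,184.2),.015))
print("ball",tri([ray(B,(377.9,124.0)),ray(A,(444.5,224.7))]))
# white mouth face
im=B["color"][112:215,320:400]; h=cv2.cvtColor(im,cv2.COLOR_BGR2HSV)
m=((h[...,1]<50)&(h[...,2]>120)).astype(np.uint8)
n,l,st,c=cv2.connectedComponentsWithStats(m)
for i in range(1,n):
    if st[i,4]>8: print(st[i]+[320,112,0,0,0],c[i]+[320,112],cv2.boxPoints(cv2.minAreaRect(np.argwhere(l==i)[:,::-1].astype(np.float32))).tolist())
E
```

```text
cornersS [array([ 0.437 , -0.1232,  0.075 ]), array([ 0.5816, -0.3127,  0.075 ]), array([ 0.5133, -0.3389,  0.075 ]), array([ 0.5052, -0.1014,  0.075 ])]
cornersA [array([ 0.5149, -0.3347,  0.075 ]), array([ 0.5041, -0.0949,  0.075 ]), array([ 0.5805, -0.3099,  0.075 ])]
grip top [ 0.5189 -0.2469  0.185 ] collar A [ 0.5206 -0.2409  0.079 ] collar B [ 0.5199 -0.2428  0.079 ]
mouth [0.5857 0.0554 0.214 ]
base [array([0.5367, 0.01  , 0.    ]), array([0.7283, 0.021 , 0.    ])] [0.5269 0.1058 0.015 ]
ball (array([0.6712, 0.1157, 0.2464]), [np.float64(0.0012192972560624471), np.float64(0.0012192972560624371)])
[358 138   5   4  15] [359.6667 139.4667] [[37.0, 28.0], [40.0, 25.0], [42.0, 27.0], [39.0, 30.0]]
[343 141  14  15 112] [349.7679 147.8125] [[21.400001525878906, 34.80000305175781], [34.20000457763672, 28.400001525878906], [38.400001525878906, 36.80000305175781], [25.599998474121094, 43.20000457763672]]
[340 159   7   5  28] [342.9643 161.2143] [[20.0, 47.0], [26.0, 47.0], [26.0, 51.0], [20.0, 51.0]]
[390 212  10   3  26] [395.0769 213.1154] [[70.0, 100.0], [79.0, 100.0], [79.0, 102.0], [70.0, 102.0]]
```

```bash
python3 -m handwheel '[[[0,0,0,0,0,5,0],[0,0,40,12,14,7,0],[0,0,85,25.8,32.5,7,0],[0,0,85,25.8,32.5,7,0],[0,0,85,25.8,32.5,7,0],[0,0,85,25.8,32.5,7,0],[0,0,85,25.8,32.5,7,0],[0,0,85,25.8,32.5,7,0],[0,0,85,25.8,32.5,7,0],[0,0,85,25.8,32.5,7,0]]]' 30
python3 - <<'E'
from bench import manip
from h import *
s=manip.get_state();print(s['clock'],s['eef_pos'],s['tcp_rot'],s['qpos'])
w=wrist("w1");print(w["tool_from_camera"])
print(proj(w,[.519,-.243,.185]))
E
```

```text
clock: 1.1
eef_pos: [0.5214, -0.2381, 0.4748]
tcp_rot: [179.9, -0.1, 102.7]
force: [-0.9, 0.1, -0.2]
finger_gap: 0.0941
gripper_force: 0.0
1.1 [ 0.52144835 -0.23808763  0.47479648] [ 1.79938484e+02 -6.55497769e-02  1.02721081e+02] [ 41.11047101  16.78218817 -24.27910003  94.47375887   7.15222884
  70.27774489  28.05120265]
[[ 7.42264453e-04 -9.64287831e-01 -2.64855485e-01  7.57149186e-02]
 [ 9.99999060e-01  1.02101100e-03 -9.14780847e-04 -1.14174985e-03]
 [ 1.15253240e-03 -2.64854557e-01  9.64287683e-01  1.96473564e-02]
 [ 0.00000000e+00  0.00000000e+00  0.00000000e+00  1.00000000e+00]]
[[318.5332387  212.20073878]]
```

View pics/w1.png

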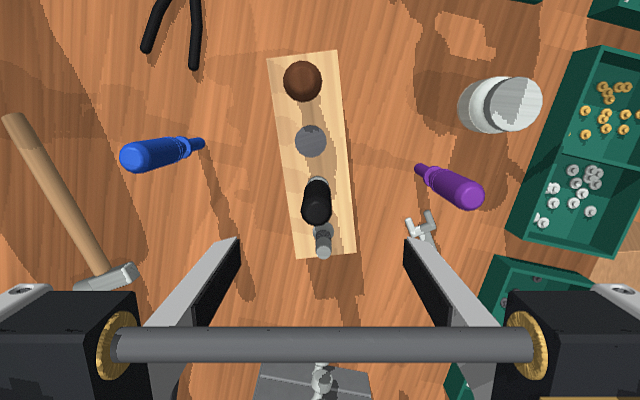

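The view shows the black lever at (317,205), its top end at the lower part of the blob (~317,213), near the predicted (318.5,212). The setter, awl and punch are in row, and both look-alikes are outside.

```bash
python3 - <<'E'
from h import *
w=cam("w1"); im=w["color"][160:250,290:345].astype(int); m=(im.max(2)<60).astype(np.uint8)
n,l,st,c=cv2.connectedComponentsWithStats(m,connectivity=4); i=1+np.argmax(st[1:,4]); x,y,ww,hh,_=st[i]; print(st[i]+[290,160,0,0,0])
f=w["K"][0,0]; dz=pose(w)[1][2]-.185; 
rows=l==i
lo=np.argwhere(rows)[:,0].max()+160
print(f,dz,pose(w)[1])
r=f*.014/dz
xs=np.argwhere(rows[int(lo-160-r)])[:,0]; print(xs.min()+290,xs.max()+290,r)
p=((xs.min()+xs.max())/2+290.5,lo+1-r); X=onz(w,p,.185); print(p,X)
# block corners in wrist view at z=.075
print([onz(w,q,.075)[:2] for q in [(266,58),(337,50),(356,253),(296,259)]])
E
```

```text
[ 301  180   31   47 1136]
334.91424783582215 0.27023454370536787 [ 0.50367745 -0.16445614  0.45523454]
301 330 17.35085161730333
(np.float64(316.0), np.float64(209.64914838269667)) [ 0.51643722 -0.24129045  0.185     ]
[array([ 0.43443209, -0.12229787]), array([ 0.50540166, -0.09829136]), array([ 0.58139006, -0.31567378]), array([ 0.51132275, -0.33971908])]
```

```bash
python3 -m handwheel '[[[0,0,7,-0.4,-0.5,0,0],[0,0,7,-0.4,-0.5,-2,0],[0,0,7,-0.4,-0.5,-4,0],[0,0,7,-0.4,-0.5,-4,0]]]' 30
python3 - <<'E'
from bench import manip
s=manip.get_state();print(s['clock'],s['eef_pos'],s['tcp_rot'])
E
```

```text
clock: 1.55
eef_pos: [0.5142, -0.2484, 0.4322]
tcp_rot: [-179.8, -0.2, 108.9]
force: [0.4, -0.0, 0.1]
finger_gap: 0.0941
gripper_force: 0.0
1.55 [ 0.51416923 -0.24836778  0.4322383 ] [-1.79829049e+02 -1.57959416e-01  1.08927838e+02]
```

```bash
python3 -m handwheel '[[[0,0,0,0.3,0.5,-3,0],[0,0,0,0.3,0.5,-6,0],[0,0,0,0.3,0.5,-8.5,0],[0,0,0,0.3,0.5,-9.7,0],[0,0,0,0.3,0.5,-9.7,0],[0,0,0,0.3,0.5,-9.7,1],[0,0,0,0.3,0.5,-9.7,1],[0,0,0,0.3,0.5,-9.7,1],[0,0,0,0.3,0.5,-9.7,1],[0,0,0,0.3,0.5,-9.7,1]]]' 30
python3 - <<'E'
from bench import manip
s=manip.get_state();print(s['clock'],s['eef_pos'],s['tcp_rot'],s['force'])
E
```

```text
clock: 2.55
eef_pos: [0.518, -0.2429, 0.338]
tcp_rot: [180.0, 0.0, 109.0]
force: [-0.3, -0.0, -0.6]
finger_gap: 0.0574
gripper_force: 0.0
2.55 [ 0.51803288 -0.24293402  0.33796987] [1.79990340e+02 2.46969985e-02 1.09028505e+02] [-0.30895936 -0.02342586 -0.58861585]
```

```bash
python3 -m handwheel '[[[0,0,0,0,0,0,1],[0,0,0,0,0,0,1],[0,0,0,0,0,0,1],[0,0,0,0,0,0,1],[0,0,0,0,0,0,1],[0,0,0,0,0,0,1],[0,0,0,0,0,0,1],[0,0,0,0,0,0,1]]]' 45
```

```text
clock: 3.35
eef_pos: [0.518, -0.2429, 0.3376]
tcp_rot: [-180.0, 0.0, 109.0]
force: [0.4, 0.2, -0.6]
finger_gap: 0.027
gripper_force: 45.0
```

```bash
cat >> h.py <<'E'
def plan(mouth,psi,lean,back,L=.3226,cur=None):
    "turn(deg) and shift(cm) so the foot is `back` m out of the mouth on its axis"
    from bench import manip
    s=manip.get_state(); R0=Rn.from_euler("xyz",s["tcp_rot"],degrees=True)
    z=np.array([np.sin(lean)*np.cos(psi),np.sin(lean)*np.sin(psi),-np.cos(lean)]); x=np.array([-np.sin(psi),np.cos(psi),0])
    R1=Rn.from_matrix(np.c_[x,np.cross(z,x),z]); t=mouth-z*(L+back)
    return (R1*R0.inv()).as_rotvec(degrees=True).round(2),((t-s["eef_pos"])*100).round(2)
E
python3 - <<'E'
from h import *
print(plan(np.array([.5857,.0554,.214]),np.radians(5),.52,.06))
E
python3 -m handwheel '[[[0,0,0,0,0,2,1],[0,0,0,0,0,5,1],[0,0,0,0,0,9,1],[0,0,0,0,0,13,1],[0,0,0,0,0,16,1],[0,0,0,0,0,16,1]]]'
```

```text
(array([  6.22, -29.22, -13.72]), array([-12.17,  28.17,  20.84]))
clock: 3.95
eef_pos: [0.5183, -0.2427, 0.5016]
tcp_rot: [179.8, 0.2, 109.0]
force: [-0.0, -0.1, -2.7]
finger_gap: 0.0273
gripper_force: 45.0
```

```bash
python3 -m handwheel '[[[0,0,0,-2,4,3,1],[1.5,-7,-3.4,-5,8,5,1],[3,-14,-7,-8,12,5,1],[4.5,-21,-10,-10,16,5,1],[6.2,-29.2,-13.7,-12,20,5,1],[6.2,-29.2,-13.7,-12.2,24,4.5,1],[6.2,-29.2,-13.7,-12.2,28.2,4.5,1],[6.2,-29.2,-13.7,-12.2,28.2,4.5,1],[6.2,-29.2,-13.7,-12.2,28.2,4.5,1]]]'
python3 - <<'E'
from h import *
w=wrist("w2")
print(proj(w,[.5857,.0554,.214]))
E
```

```text
clock: 4.85
eef_pos: [0.3957, 0.0394, 0.542]
tcp_rot: [150.3, 0.1, 95.1]
force: [0.2, -0.1, -2.5]
finger_gap: 0.027
gripper_force: 45.0
[[325.10158011 185.25250175]]
```

View pics/w2.png

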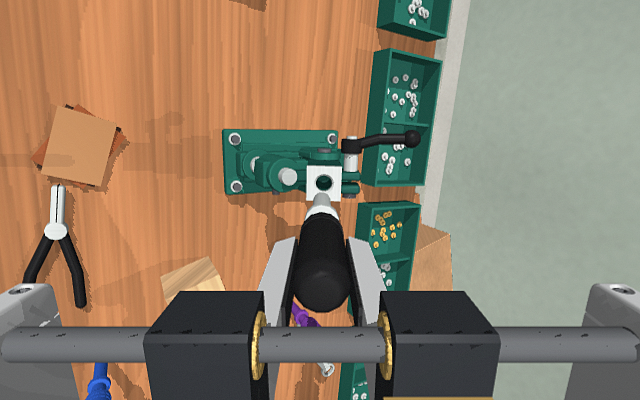

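The face of the socket is the white square at (324,183) with its dark bore. The foot of the lever is just below it at (321,200), and the ball is at (412,138).

```bash
python3 - <<'E'
from h import *
np.set_printoptions(precision=4,suppress=True)
w=cam("w2"); 
def blob(x0,y0,x1,y1,f):
    im=w["color"][y0:y1,x0:x1]; h=cv2.cvtColor(im,cv2.COLOR_BGR2HSV); m=f(h).astype(np.uint8)
    n,l,st,c=cv2.connectedComponentsWithStats(m,connectivity=4); i=1+np.argmax(st[1:,4]); return c[i]+[x0,y0],st[i]+[x0,y0,0,0,0],np.argwhere(l==i)[:,::-1]+[x0,y0]
white=lambda h:(h[...,1]<40)&(h[...,2]>150)
bolt={}
for n,b in dict(ll=(228,180,243,195),lu=(228,132,243,147),ru=(326,132,341,147)).items():
    c,s,_=blob(*b,lambda h:(h[...,1]<60)&(h[...,2]>90)); bolt[n]=onz(w,c,.02); print(n,c,s[4],bolt[n])
print("psi",np.degrees([np.arctan2(*(bolt["ru"]-bolt["lu"])[[1,0]]),np.arctan2(*-(bolt["lu"]-bolt["ll"])[[0,1]])]), np.linalg.norm(bolt["ru"]-bolt["lu"]),np.linalg.norm(bolt["lu"]-bolt["ll"]))
c,s,P=blob(300,155,348,210,white); print("face",c,s)
hull=cv2.convexHull(P.astype(np.int32)); print(cv2.approxPolyDP(hull,3,True)[:,0].tolist(), cv2.minAreaRect(P.astype(np.float32)))
c2,s2,_=blob(311,170,337,194,lambda h:h[...,2]<90); print("bore",c2,s2)
print("mouth",onz(w,c2,.214))
B=cam("side0"); print("tri mouth",tri([ray(w,c2),ray(B,(350.1,148.1))]))
cb,sb,_=blob(404,128,422,150,lambda h:h[...,2]<70); print("ball",cb,sb,tri([ray(w,cb),ray(B,(377.9,124.0)),ray(cam("scene0"),(444.5,224.7))]))
c3,_,_=blob(300,190,345,212,white)
E
```

```text
ll [236.0291 185.8155] 103 [0.543  0.0195 0.02  ]
lu [234.3879 138.4138] 116 [0.539  0.0912 0.02  ]
ru [331.5    138.0135] 74 [0.708 0.101 0.02 ]
psi [  3.3119 176.8101] 0.1693505712264443 0.07186141897751218
face [323.3196 186.0369] [ 306  165   36   45 1139]
[[340, 166], [340, 200], [334, 209], [310, 209], [306, 199], [307, 165]] ((323.3197021484375, 187.44906616210938), (34.83249282836914, 43.88894271850586), 1.7357046604156494)
bore [323.4807 182.5635] [316 176  16  14 181]
mouth [0.5834 0.0584 0.214 ]
tri mouth (array([0.5848, 0.0581, 0.2121]), [np.float64(0.0002639950481031895), np.float64(0.0002639950481031337)])
ball [412.4266 137.6382] [404 128  18  20 293] (array([0.6718, 0.1145, 0.2476]), [np.float64(0.0010644557504022787), np.float64(0.0013764152116305013), np.float64(0.0017181012908081507)])
```

```bash
python3 - <<'E'
from h import *
for b in (.06,.015): print(plan(np.array([.584,.0583,.214]),np.radians(3.2),.52,b))
E
```

```text
(array([ 0.02, -0.08, -1.78]), array([-0.16,  0.91,  0.4 ]))
(array([ 0.02, -0.08, -1.78]), array([ 2.07,  1.04, -3.5 ]))
```

```bash
python3 -m handwheel '[[[0,0,-1.8,-0.2,0.9,0.4,1],[0,0,-1.8,-0.2,0.9,0.4,1],[0,0,-1.8,1,1,-1.6,1],[0,0,-1.8,2.1,1.04,-3.5,1],[0,0,-1.8,2.1,1.04,-3.5,1],[0,0,-1.8,2.1,1.04,-3.5,1]]]'
python3 - <<'E'
from h import *
w=wrist("w3")
print(plan(np.array([.584,.0583,.214]),np.radians(3.2),.52,.015))
T=w["T"]@np.linalg.inv(w["tool_from_camera"])
g=lambda d:(T@[0,0,d,1])[:3]
print("foot",g(.3226),proj(w,np.array([g(.3226),g(.2626),[.584,.0583,.214]])))
cv2.imwrite("pics/w3c.png",cv2.resize(w["color"][150:260,260:390],(780,660)[:2],interpolation=cv2.INTER_CUBIC)[:600])
E
```

```text
clock: 5.5
eef_pos: [0.417, 0.0486, 0.5076]
tcp_rot: [150.3, -0.0, 93.2]
force: [-0.2, 0.3, -2.2]
finger_gap: 0.0269
gripper_force: 45.0
(array([-0.  , -0.02,  0.01]), array([-0.05,  0.  , -0.11]))
foot [0.57660676 0.05766443 0.22735081] [[322.37098636 197.23218302]
 [322.50522726 216.30542334]
 [322.16802834 193.23839676]]
```

View pics/w3c.png

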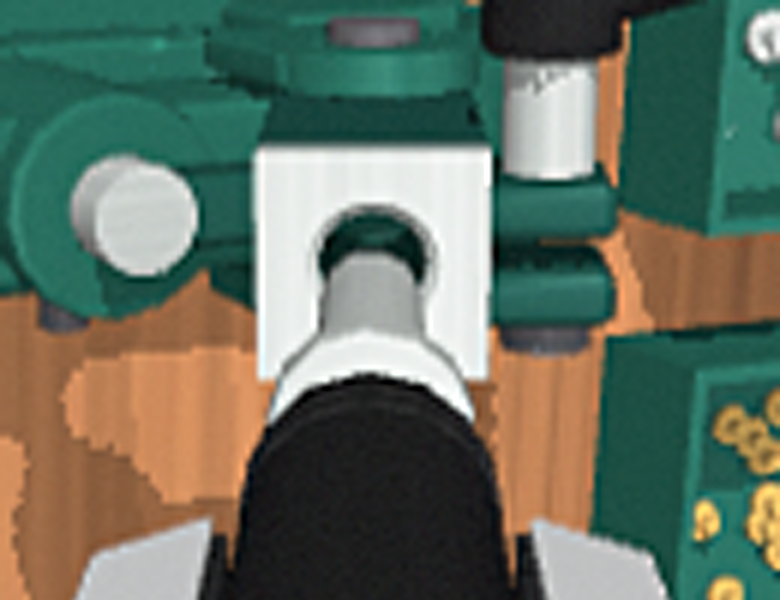

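The bore is centred at (322.3,193.8) and the rod foot at (322,198). They are in line sideways to well under 1 mm, so I start inserting.

```bash
python3 -m handwheel '[[[0,0,0,0.25,0.06,-0.43,1],[0,0,0,0.5,0.07,-0.87,1],[0,0,0,0.74,0.09,-1.3,1],[0,0,0,0.99,0.1,-1.74,1],[0,0,0,1.24,0.11,-2.17,1],[0,0,0,1.49,0.13,-2.6,1],[0,0,0,1.49,0.13,-2.6,1]]]'
python3 - <<'E'
from h import *
print(plan(np.array([.584,.0583,.214]),np.radians(3.2),.52,-.060))
E
```

```text
clock: 6.25
eef_pos: [0.4321, 0.0507, 0.481]
tcp_rot: [150.3, -0.0, 93.2]
force: [0.2, -0.4, -2.8]
finger_gap: 0.0274
gripper_force: 45.0
(array([-0.01, -0.07, -0.01]), array([ 2.17,  0.03, -3.91]))
```

```bash
python3 -m handwheel '[[[0,0,0,0.25,0.01,-0.43,1],[0,0,0,0.5,0.02,-0.87,1],[0,0,0,0.74,0.03,-1.3,1],[0,0,0,0.99,0.03,-1.74,1],[0,0,0,1.24,0.04,-2.17,1],[0,0,0,1.49,0.05,-2.6,1],[0,0,0,1.74,0.05,-3.04,1],[0,0,0,1.98,0.06,-3.47,1],[0,0,0,1.98,0.06,-3.47,1]]]'
python3 - <<'E'
from h import *
print(plan(np.array([.584,.0583,.214]),np.radians(3.2),.52,-.060))
E
```

```text
clock: 7.15
eef_pos: [0.4519, 0.0513, 0.4463]
tcp_rot: [150.3, -0.0, 93.2]
force: [0.3, 0.3, -2.3]
finger_gap: 0.027
gripper_force: 45.0
(array([-0.02, -0.07, -0.01]), array([ 0.19, -0.03, -0.44]))
```

Near free sliding. I'll press on gently until the collar seats.

```bash
python3 -m handwheel '[[[0,0,0,0.13,0,-0.22,1],[0,0,0,0.2,0,-0.35,1],[0,0,0,0.25,0,-0.43,1],[0,0,0,0.28,0,-0.5,1],[0,0,0,0.28,0,-0.5,1]]]'
python3 - <<'E'
from h import *
print(plan(np.array([.584,.0583,.214]),np.radians(3.2),.52,-.060))
E
```

```text
clock: 7.65
eef_pos: [0.4545, 0.0515, 0.442]
tcp_rot: [150.2, 0.0, 93.2]
force: [-0.4, -0.6, -2.2]
finger_gap: 0.0273
gripper_force: 45.0
(array([ 0.03, -0.01, -0.01]), array([-0.08, -0.04, -0.01]))
```

```bash
python3 -m handwheel '[[[0,0,0,0.05,0,-0.09,1],[0,0,0,0.1,0,-0.17,1],[0,0,0,0.15,0,-0.26,1],[0,0,0,0.15,0,-0.26,1]]]'
```

```text
clock: 8.05
eef_pos: [0.456, 0.0519, 0.4405]
tcp_rot: [150.2, 0.1, 93.2]
force: [-35.3, -2.6, 38.7]
finger_gap: 0.027
gripper_force: 45.1
```

```bash
python3 -m handwheel '[[[0,0,0,-0.1,0,0.17,1],[0,0,0,-0.1,0,0.17,1],[0,0,0,-0.1,0,0.17,0],[0,0,0,-0.1,0,0.17,0],[0,0,0,-0.1,0,0.17,0],[0,0,0,-0.1,0,0.17,0],[0,0,0,-0.1,0,0.17,0],[0,0,0,-0.1,0,0.17,0],[0,0,0,-0.1,0,0.17,0],[0,0,0,-0.1,0,0.17,0]]]'
```

```text
clock: 9.05
eef_pos: [0.455, 0.0514, 0.441]
tcp_rot: [150.2, 0.0, 93.2]
force: [-0.6, 0.1, 0.0]
finger_gap: 0.0874
gripper_force: 0.0
```

```bash
python3 -m handwheel '[[[0,0,0,-0.5,-0.03,0.87,0],[0,0,0,-1.5,-0.08,2.6,0],[0,0,0,-2.5,-0.14,4.3,0],[0,0,0,-3.5,-0.2,6.1,0],[0,0,0,-5,-0.28,8.7,0],[0,0,0,-5,-0.28,8.7,0],[0,0,0,-5,-0.28,8.7,0]]]'
python3 - <<'E'
from h import *
from bench import imaging
w=wrist("w4"); a=imaging.snapshot("side"); b=imaging.snapshot("scene")
for n,s in (("side4",a),("scene4",b)): np.savez(f"pics/{n}.npz",**s)
o=np.zeros((600,800,3),np.uint8)
o[:300,:400]=cv2.resize(w["color"][100:280,220:460],(400,300)); o[:300,400:]=cv2.resize(a["color"][95:215,300:460],(400,300),interpolation=cv2.INTER_CUBIC)
o[300:,:400]=cv2.resize(b["color"][160:280,340:500],(400,300),interpolation=cv2.INTER_CUBIC); o[300:,400:]=cv2.resize(a["color"][205:310,280:420],(400,300))
cv2.imwrite("pics/c4.png",o)
# expected: grip end home = mouth + .11 axis ; collar
m=np.array([.584,.0583,.214]); ax=-np.array([.497,.0278,-.868])
print("end wrist",proj(w,m+.11*ax),"side",proj(a,m+.11*ax),proj(b,m+.11*ax))
E
```

```text
clock: 9.75
eef_pos: [0.4049, 0.0488, 0.5282]
tcp_rot: [150.2, 0.1, 93.2]
force: [-0.4, 0.1, -0.2]
finger_gap: 0.0941
gripper_force: 0.0
end wrist [[321.57920724 221.11593224]] side [[330.72207505 123.77549036]] [[402.29574421 151.48931846]]
```

View pics/c4.png

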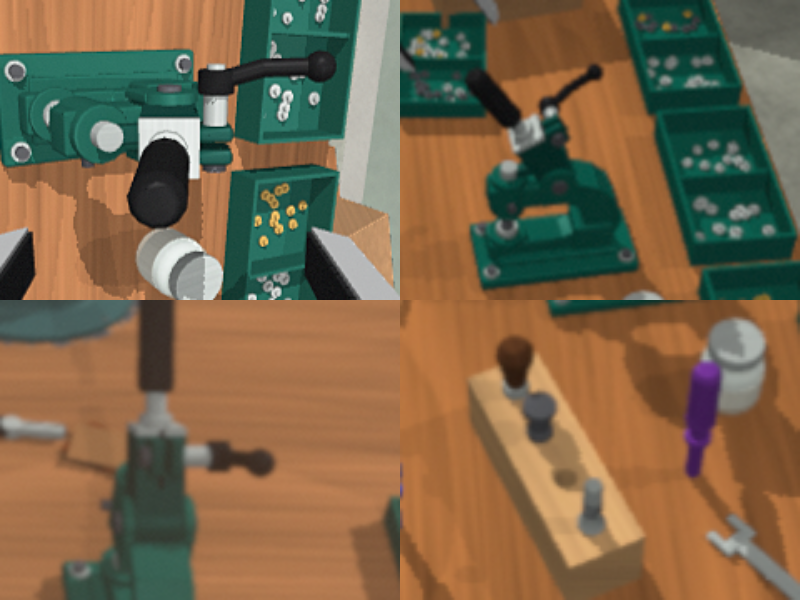

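The lever stands with its collar on the socket face, with the grip end at side (330,126) against an expected (331,124). The small sideways droop is bore play. The other three tools still stand. Next is the clamp: hub at side (359.6,137) / scene (426,222).

```bash
python3 - <<'E'
from h import *
from bench import manip
np.set_printoptions(precision=4,suppress=True)
A,B,w=cam("scene4"),cam("side4"),cam("w4")
hub=tri([ray(B,(359.6,137.)),ray(A,(426,222)),ray(w,(220+216/1.667,100+80/1.667))]); print("hub",hub)
ball=tri([ray(B,(300+595/2.5,95+72/2.5)),ray(A,(340+260/2.5,160+162/2.5)),ray(w,(220+320/1.667,100+67/1.667))]); print("ball",ball)
ps=np.radians(3.2); ex=np.array([np.cos(ps),np.sin(ps),0]); d=ball[0]-hub[0]; dx=d@ex; print("dist in plane",np.hypot(dx,d[2]),"elev",np.arctan2(d[2],dx))
b=np.array([.672,.1145,.2475])
e0=np.arctan2(d[2],dx); piv=b-.065*(np.cos(e0)*ex+np.sin(e0)*np.array([0,0,1]))
s=manip.get_state(); R0=Rn.from_euler("xyz",s["tcp_rot"],degrees=True); R1=Rn.from_euler("xyz",[180,0,93.2],degrees=True)
print("turn",(R1*R0.inv()).as_rotvec(degrees=True))
for e in np.linspace(e0,-.25,7): 
    q=piv+.065*(np.cos(e)*ex+np.sin(e)*np.array([0,0,1])); print(round(e,2),q+[0,0,.209],((q+[0,0,.209]-s["eef_pos"])*100).round(2))
E
```

```text
hub (array([0.6182, 0.1005, 0.2116]), [np.float64(0.0012353602474630212), np.float64(0.0008380623242741296), np.float64(0.0006967283896790259)])
ball (array([0.8797, 0.0441, 0.2925]), [np.float64(0.2039984917288118), np.float64(0.09551631629978759), np.float64(0.19042554163563719)])
dist in plane 0.2704155618363552 elev 0.3041439390514835
turn [-1.6728 29.6484 -0.0091]
0.3 [0.672  0.1145 0.4565] [26.68  6.6  -7.07]
0.21 [0.6735 0.1146 0.4507] [26.83  6.61 -7.65]
0.12 [0.6745 0.1146 0.4448] [26.93  6.61 -8.24]
0.03 [0.675  0.1147 0.4388] [26.98  6.62 -8.84]
-0.07 [0.6748 0.1147 0.4328] [26.97  6.62 -9.44]
-0.16 [0.6742 0.1146 0.4268] [ 26.9    6.61 -10.03]
-0.25 [0.673  0.1146 0.421 ] [ 26.78   6.61 -10.62]
```

```bash
python3 -m handwheel '[[[0,0,0,-1,0,5,0.3],[0,6,0,2,1,7,0.6],[-0.4,14,0,6,2,7,1],[-0.8,22,0,11,3,7,1],[-1.7,29.6,0,16,4,7,1],[-1.7,29.6,0,21,5,7,1],[-1.7,29.6,0,25,6.3,7,1],[-1.7,29.6,0,27,6.6,7,1],[-1.7,29.6,0,27,6.6,7,1],[-1.7,29.6,0,27,6.6,7,1]]]'
```

```text
clock: 10.9
eef_pos: [0.6791, 0.1152, 0.5932]
tcp_rot: [-179.8, -0.1, 93.2]
force: [-0.2, 0.6, -1.0]
finger_gap: 0.0171
gripper_force: 0.0
```

```bash
python3 -m handwheel '[[[0,0,0,0,0,-3,1],[0,0,0,0,0,-7,1],[0,0,0,0,0,-11,1],[0,0,0,0,0,-12,1],[0,0,0,0,0,-12,1],[0,0,0,0,0,-12,1],[0,0,0,0,0,-12,1],[0,0,0,0,0,-12,1]]]'
python3 - <<'E'
from h import *
w=wrist("w5"); print(proj(w,[.672,.1145,.2475]))
cv2.imwrite("pics/w5c.png",w["color"])
E
```

```text
clock: 11.7
eef_pos: [0.6751, 0.1148, 0.4795]
tcp_rot: [179.8, 0.0, 93.2]
force: [-0.7, -0.3, -0.2]
finger_gap: 0.0005
gripper_force: 0.0
[[317.04087848 229.8801395 ]]
```

View pics/w5c.png

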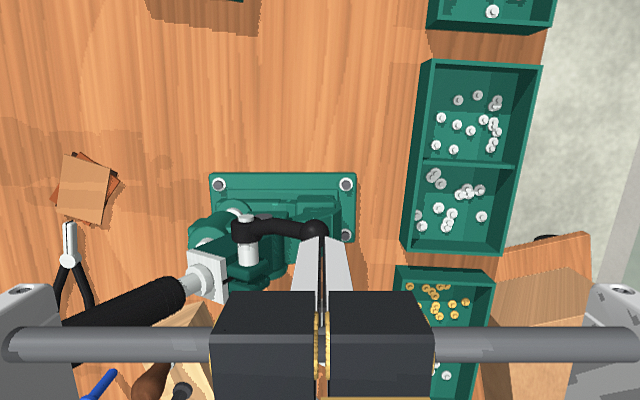

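The ball is at (314,230), directly under the closed fingertips (320,237). Now I push down along its arc.

```bash
python3 -m handwheel '[[[0,0,0,-0.2,0,-1.5,1],[0,0,0,-0.2,0,-2.2,1],[0,0,0,0,0,-2.8,1],[0,0,0,0.2,0,-3.4,1],[0,0,0,0.4,0,-4,1],[0,0,0,0.5,0,-4.6,1],[0,0,0,0.6,0,-5.2,1],[0,0,0,0.7,0,-5.8,1],[0,0,0,0.7,0,-6.3,1],[0,0,0,0.7,0,-6.3,1]]]' 20
```

```text
clock: 12.75
eef_pos: [0.6818, 0.1145, 0.414]
tcp_rot: [180.0, 0.1, 93.2]
force: [0.3, -0.2, -0.2]
finger_gap: 0.0002
gripper_force: 0.0
```

```bash
python3 -m handwheel '[[[0,0,0,0,0,-0.3,1],[0,0,0,0,0,-0.5,1],[0,0,0,0,0,-0.7,1],[0,0,0,0,0,-0.7,1]]]'
python3 - <<'E'
from h import *
from bench import imaging
a=imaging.snapshot("side"); b=imaging.snapshot("scene")
o=np.zeros((300,800,3),np.uint8)
o[:,:400]=cv2.resize(a["color"][95:215,300:460],(400,300),interpolation=cv2.INTER_CUBIC)
o[:,400:]=cv2.resize(b["color"][160:280,340:500],(400,300),interpolation=cv2.INTER_CUBIC)
cv2.imwrite("pics/c6.png",o)
E
```

```text
clock: 13.15
eef_pos: [0.6818, 0.1147, 0.4086]
tcp_rot: [179.9, 0.1, 93.2]
force: [-5.2, -2.1, 10.7]
finger_gap: 0.0009
gripper_force: 5.1
```

View pics/c6.png

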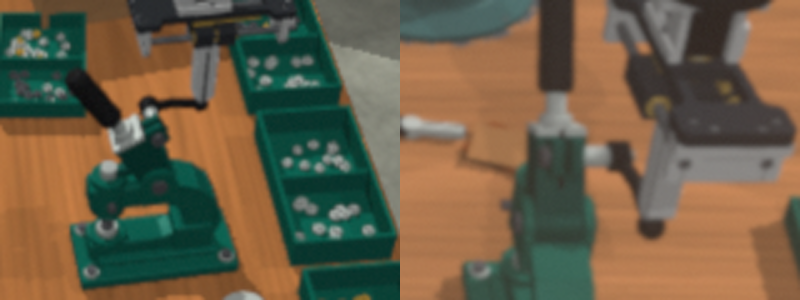

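The arm is down slightly below level with the ball under the tip (side crop 203,105). The force is rising at the predicted stop height, so I push a touch more to confirm the stop.

```bash
python3 -m handwheel '[[[0,0,0,0,0,-0.1,1],[0,0,0,0,0,-0.2,1],[0,0,0,0,0,-0.2,1],[0,0,0,0,0,-0.2,1]]]'
```

```text
clock: 13.65
eef_pos: [0.6817, 0.1148, 0.408]
tcp_rot: [179.8, 0.1, 93.2]
force: [-9.9, -4.0, 24.6]
finger_gap: 0.0006
gripper_force: 11.9
```

```bash
python3 -m handwheel '[[[0,0,0,0,0,0.3,1],[0,0,0,0,0,2,1],[0,0,0,0,0,6,1],[0,0,0,0,0,10,1],[0,0,0,1,0,15,1],[0,0,0,1,0,18,1],[0,0,0,1,0,18,1],[0,0,0,1,0,18,1]]]'
python3 - <<'E'
from h import *
from bench import imaging
w=wrist("w7");a=imaging.snapshot("side"); b=imaging.snapshot("scene")
o=np.zeros((600,800,3),np.uint8)
o[:300,:400]=cv2.resize(a["color"][95:215,300:460],(400,300),interpolation=cv2.INTER_CUBIC)
o[:300,400:]=cv2.resize(b["color"][160:280,340:500],(400,300),interpolation=cv2.INTER_CUBIC)
o[300:,:400]=cv2.resize(w["color"][130:310,140:380],(400,300)); o[300:,400:]=cv2.resize(b["color"][180:300,190:350],(400,300))
cv2.imwrite("pics/c7.png",o)
ps=np.radians(3.2);q=[.618+.064*np.cos(ps),.111+.064*np.sin(ps),.2]
for s,x0,y0,k in ((a,300,95,2.5),(b,340,160,2.5),(w,140,130,1.667)): print((proj(s,q)-[x0,y0])*k)
E
```

```text
clock: 14.45
eef_pos: [0.6917, 0.1149, 0.5868]
tcp_rot: [179.8, 0.0, 93.2]
force: [0.6, -0.4, -0.8]
finger_gap: 0.0008
gripper_force: 0.0
[[200.6330314  101.76265461]]
[[249.30688639 223.79625873]]
[[287.78479621  88.08575551]]
```

View pics/c7.png

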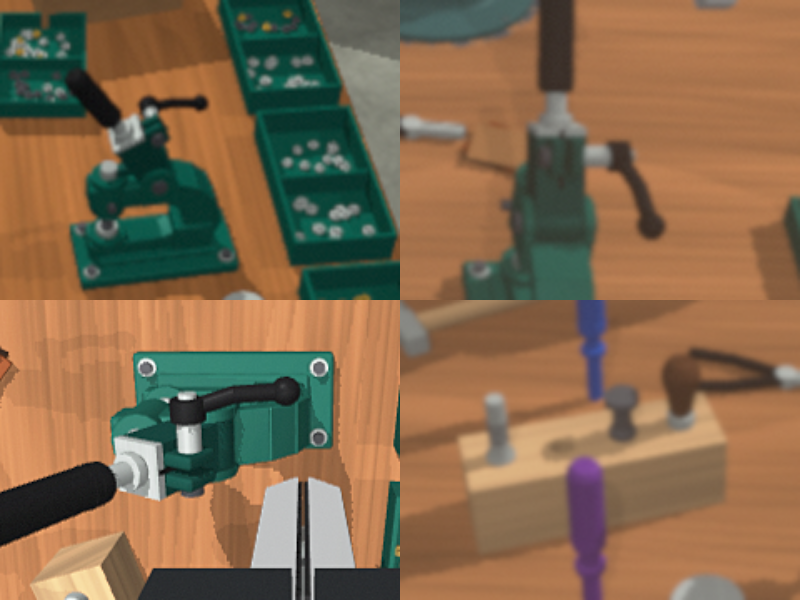

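The ball is at crop (201,102) side and (250,225) scene, matching the locked prediction. The collar sits flat on the socket face, and the three tools stand in the block. Handing in.

```bash
python3 -c "
from bench import manip
print(manip.hand_in())"
```

```text
the job is handed in; nothing more can be done
None
```

The press lever is fully home in the socket with its collar on the mouth, the clamp lever is down at its stop, the other three tools still stand in the block, and the job was handed in at about 14.5 s on the robot's clock (limit 62 s).

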